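Snap the retaining clip onto a tape-reel spindle with the fork tool

TASK

The tape roll on the reel stand still needs its retaining clip. Pick up the fork tool and with its tines push the split clip sideways along the stand's tongue into the groove of the spindle until it snaps fully home, without touching the clip with the gripper; then stand the fork back on the table, upright on its flat underside, and let go. Leave the other things where they are.

Things in the scene. Friction and masses are not known exactly. Their poses are not given: they have to be found in the camera images.
- reel_stand: Fixed stand: aluminium base plate 136 x 90 x 10 mm (its x from -86 to +50 mm) with an upright steel spindle that carries a roll of white paper tape (62 mm across, top 58 mm up). Origin: on the spindle's axis at the table top; z up. A flat tongue runs from the spindle along the stand's -x. The clip is to be pushed along the stand's +x.
- groove (a point): On the spindle's axis, level with the tongue's top, 70 mm above the table; axes as the stand's. The spindle is 30 mm in diameter, 20 mm in the groove, which reaches from 0.5 mm below to 11.5 mm above this point; the head above ends 90 mm over the table.
- tongue_end (a point): Free end of the tongue, middle of its top edge, 70 mm from the spindle's axis; axes as the stand's. The tongue is 44 mm wide, flat, its top 70 mm above the table; it ends 16 mm short of the spindle's axis. A post 30 mm wide stands under this end.
- clip: Loose dark steel split clip, 9 mm thick, about 40 mm wide, lying flat on the tongue, 40 to 46 mm short of the spindle's axis. Origin: underside, centre of its 20 mm seat (at point groove, within 1 mm, when home); +x out of its mouth, to the spindle. Two sprung arms end in lugs (radius 5 mm, at x 8, y +-13 mm); mouth 16 mm at rest. Snapping in takes about 4 to 8 N.
- clip_back (a point): Middle of the clip's flat back face, 18 mm behind the clip's origin, half way up it; axes as the clip's. The face spans 20 mm to either side and is what the tines push; a round tail, 16 mm wide, stands out 8 mm behind it in the middle and fits between the tines.
- clip_arm_left (a joint): Spread of the clip's left (+y) arm, rad: 0 at rest and when snapped in, about 0.1 while its lug passes the spindle.
- clip_arm_right (a joint): The same for the right (-y) arm.
- fork: Loose fork tool, about 160 g, standing on its flat underside. Origin: underside, below the handle's axis; +x along the tines; z up. Steel cross block, x -20 to +20 mm, 48 mm wide, 14 mm tall; from it two tines reach to x = 77 mm, each 12 mm wide and 14 mm tall, with a 24 mm gap between them.
- fork_tip (a point): Midway between the tines' front ends, 7 mm above the underside, 77 mm ahead of the handle's axis; axes as the fork's. With the clip home the ends stand 18 mm short of the spindle's axis. The tines run over the tongue: hold the fork's underside level, 1 to 6 mm above the tongue's top.
- fork_handle (a point): On the axis of the upright wooden handle, 55 mm above the fork's underside, a good height to grip; axes as the fork's. The handle is 24 mm along x, 16 mm along y (grip across this), from 14 to 78 mm above the underside.
- cap_white: Bystander: white screw cap, 30 mm across, 13 mm tall. Origin: centre of its underside.
- film_clip: Bystander: small black moulded block, 24 x 36 x 19 mm. Origin: centre of its underside.
- pill_pot: Bystander: small white pot, 32 mm across, 62 mm tall. Origin: centre of its underside.
Things that resemble listed ones, but are neither listed nor needed, are in the scene too. Several things have the shape of the clip; the one meant has the colours described above.

How it is judged:
By the outcome, as a careful person would: the job done as asked, in the order asked, and still so for the second after the job is handed in, with the robot touching nothing.
It also fails if it takes over 51 s, if anything falls off the work surface, if the arm or the gripper's body presses on something with over 40 N, if the wrist force passes 120 N, or if a joint passes its speed limit or range.

ROBOT

A 7-joint arm with a two-finger parallel gripper is mounted at the origin on a cart in front of the work surface, level with it; the furniture and walls round the work are solid. World frame = base frame: x ahead of the robot, y to its left, z up, the work surface at z = 0. Lengths are in m, angles in degrees, forces in N, time in s.
With the tool pointing down it reaches from about 0.35 to 0.9 m from the base axis. Payload 19.9 kg.
Tool frame: the origin (TCP) lies on the centre line of the jaws, within the pads' length; the fingertips stand 19 mm ahead of it and the grasp point (between the pads) is the TCP (bot.finger_overhang is the distance from the TCP to the fingertips, in m); x points along the fingers, y is the direction in which the jaws open and shut, and the axes are right-handed (so a half turn about x gives the same grasp; the last joint's range is limited). The gripper opens to 94 mm and grips with 3 to 60 N. Pads are 16 mm wide; open, the fingers measure 119 mm over their backs; the gripper's body (75 mm by 177 mm) begins 78 mm behind the grasp point.
Start: joints at [63.054, 23.915, -0.59, 92.452, 0.269, 63.638, -3.037], TCP at [0.26, -0.568, 0.187] pointing down, gripper open.
Joint ranges: [-161.28, 161.28], [-22.2, 115.67], [-73.04, 71.86], [3.21, 147.25], [-68.34, 248.33], [10.77, 114.83], [-161.83, 161.83]. Speed limits (degrees/s): [108.29, 108.29, 136.94, 136.94, 172.46, 172.46, 172.46].

INTERFACE

Orientations are given as a 3x3 rotation matrix whose columns are the frame's x, y, z axes.
In Python, from rig import bot gives the robot as it stands. Calls block until the motion is done:
- bot.move_to(position, orientation): joint-space move of the TCP to a pose.
- bot.servo_line(position, speed=0.15, rot=None, contact_N=None): straight line of the TCP; rot=None keeps the orientation; speed is the mean speed in m/s. With contact_N (N) it stops when the force on the tool has changed by that much, and returns True; else False.
- bot.move_joints(angles): joint-space move.
- bot.let_go() and bot.close(): open the fingers fully, or close them until they stop; the grip force is fixed at half the most.
- bot.dwell(seconds).
- bot.inverse_kinematics(position, orientation): joint angles nearest the present ones, or None.
- bot.sense(): the state.
- bot.camera(name): name is "scene" or "top"; returns a dict with "image" (480x640x3 uint8, red, green, blue), "camera_matrix" (3x3 intrinsics, pixels), "k1" (the pictures are not rectified: a ray, as slopes to the right and down, at radius r is drawn at 1 + k1 r^2 times it, then the intrinsics apply), "pose" (4x4, takes a point from camera to world coordinates). Camera axes: x right, y down, z forward; pixel columns grow to the right and rows downward; lengths in m; the calibration is good to about 2 mm. A picture is of the moment at which its call begins. There is no depth.
A pose or a line that the arm cannot do raises bot.PlanningError and nothing moves.
- bot.sign_off(): hands the job in, once; it reports no verdict.
Trained networks look in the newest picture that a camera, given by its name, has taken for a name from the list of things; names that differ only in an ending like _2 or _b are one class to them, and where a whole thing is asked for, a point or a joint stands for the part that bears it (a point fixed in the world has none). Each returns a list of dicts, best first, with "score" (0 to 1); they miss things now and then, are a little off and sometimes report something else, mostly with a low value. They report only what shows in the picture. A call takes as long as a camera call. They do not tell look-alikes from the thing itself.
- bot.cut_out(camera, label): "pixels" (480x640 bool, what is visible of it) and "at" ([column, row] in pixels, amid what is visible of it).
- bot.spot_point(camera, label): "at" ([column, row] in pixels: a listed point, or the origin of a listed thing).
The state is a dict: "time_s": time; "joint_pos": joint angles; "joint_vel": joint speeds; "tau": joint torques, N m; "ee_pos": TCP position; "ee_rot": TCP orientation; "ft_force": force on the tool from outside, world axes, zero at the start; "wrist_torque": the same for the moment, N m; "gripper_width": finger opening in m.
Only numpy, scipy, OpenCV 4.12 (cv2) and the standard library are available. Lean on these libraries where they do the work, as an engineer would, in place of code of your own. Each camera call takes 0.05 s, during which the arm holds its last target.

## Working session

There is one attempt and no reset: what is moved stays moved. The work goes in short steps, each a Python script; the robot and the scene stay as the last script left them, time stands still between calls to the robot, and variables do not carry over. Pictures are saved under pics/ and viewed, and the job is handed in when it is done.

```bash
mkdir -p pics; ls; python3 - <<'E'
from rig import bot
import cv2,numpy as np
for c in("scene","top"):
    d=bot.camera(c); cv2.imwrite(f"pics/{c}0.png",d["image"][:,:,::-1])
    print(c,d["camera_matrix"],d["k1"],d["pose"])
    for l in("reel_stand","clip","fork","cap_white","film_clip","pill_pot"):
        print(l,[(np.round(r["at"]),round(r["score"],2),int(r["pixels"].sum())) for r in bot.cut_out(c,l)])
    for l in("groove","tongue_end","clip","clip_back","fork","fork_tip","fork_handle","reel_stand"):
        print(l,[(np.round(r["at"],1),round(r["score"],2)) for r in bot.spot_point(c,l)])
print(bot.sense()["time_s"])
E
```

```text
pics
scene [[492.91600768   0.         316.37172815]
 [  0.         492.91600768 239.81105837]
 [  0.           0.           1.        ]] -0.13040652467228878 [[-0.85398741 -0.32064849  0.40974388  0.2404821 ]
 [-0.51984756  0.55845207 -0.64644396  0.69072638]
 [-0.02154104 -0.76505936 -0.64359937  0.64789763]
 [ 0.          0.          0.          1.        ]]
reel_stand [(array([302., 305.]), 0.82, 3422)]
clip [(array([315., 288.]), 0.88, 316), (array([333., 273.]), 0.77, 251), (array([310., 382.]), 0.69, 353), (array([396., 236.]), 0.44, 166)]
fork [(array([351., 207.]), 0.66, 946), (array([258., 214.]), 0.48, 169)]
cap_white [(array([315., 243.]), 0.61, 153)]
film_clip [(array([258., 214.]), 0.66, 202)]
pill_pot [(array([386., 266.]), 0.62, 571)]
groove [(array([290.7, 278.6]), 0.81)]
tongue_end [(array([326.1, 290.7]), 0.7)]
clip [(array([313.9, 285.6]), 0.77), (array([306.3, 380.4]), 0.73), (array([339.7, 269.9]), 0.67), (array([395.2, 234.4]), 0.44)]
clip_back [(array([317.7, 384.2]), 0.94), (array([320.1, 289.8]), 0.75), (array([400.1, 233.1]), 0.66), (array([327.8, 272.1]), 
[... 832 characters left out ...]
68.]), 0.82, 229)]
pill_pot [(array([332., 335.]), 0.54, 280)]
groove [(array([255.8, 266.4]), 0.62)]
tongue_end [(array([247.4, 306.6]), 0.69), (array([405.4, 260.9]), 0.18)]
clip [(array([399.8, 312.1]), 0.8), (array([249.3, 286. ]), 0.72), (array([188.1, 326.2]), 0.62), (array([317.5, 286.1]), 0.47)]
clip_back [(array([186.1, 336.3]), 0.75), (array([396.7, 316.7]), 0.68), (array([247.3, 299.5]), 0.65), (array([311. , 281.3]), 0.6)]
fork [(array([403.9, 262.9]), 0.95), (array([353.9, 167.2]), 0.27)]
fork_tip [(array([411.9, 223.8]), 0.93), (array([354.2, 169.6]), 0.25)]
fork_handle [(array([405.1, 259.7]), 0.73), (array([329.1, 333.4]), 0.71)]
reel_stand [(array([259.8, 268.7]), 0.87)]
1.5
```

View pics/scene0.png

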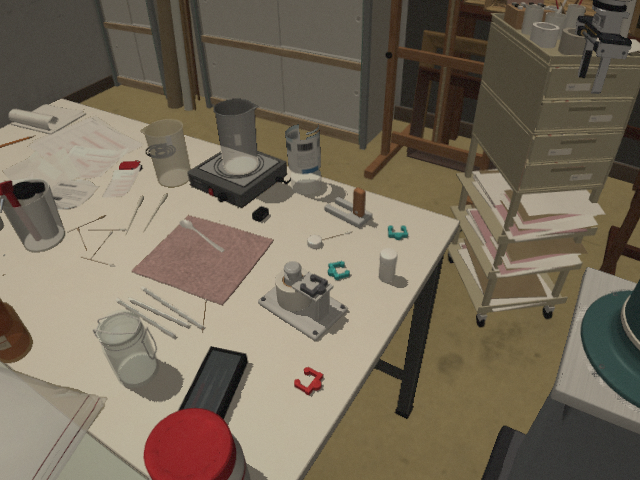

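View pics/top0.png

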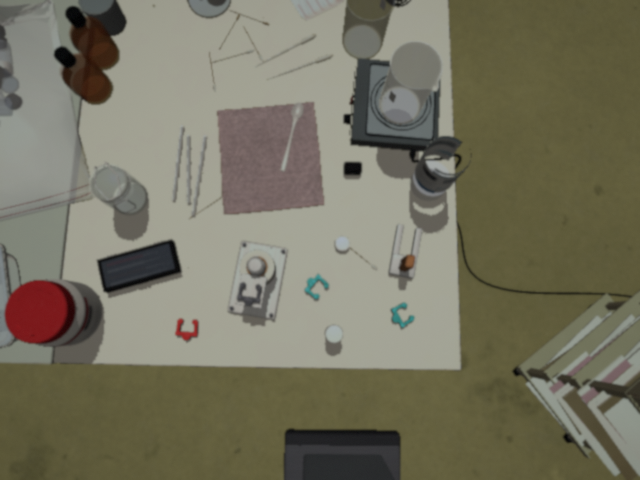

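```bash
python3 - <<'E'
import cv2
a=cv2.imread("pics/scene0.png")[160:410,220:420];b=cv2.imread("pics/top0.png")[140:350,170:430]
cv2.imwrite("pics/s0z.png",cv2.resize(a,None,fx=2.4,fy=2.4,interpolation=cv2.INTER_CUBIC))
cv2.imwrite("pics/t0z.png",cv2.resize(b,None,fx=2.8,fy=2.8,interpolation=cv2.INTER_CUBIC))
E
```

```text
(no output)
```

View zooms.

View pics/s0z.png

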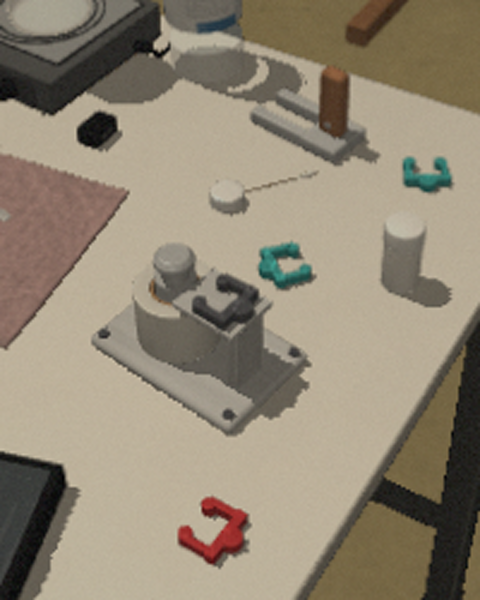

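View pics/t0z.png

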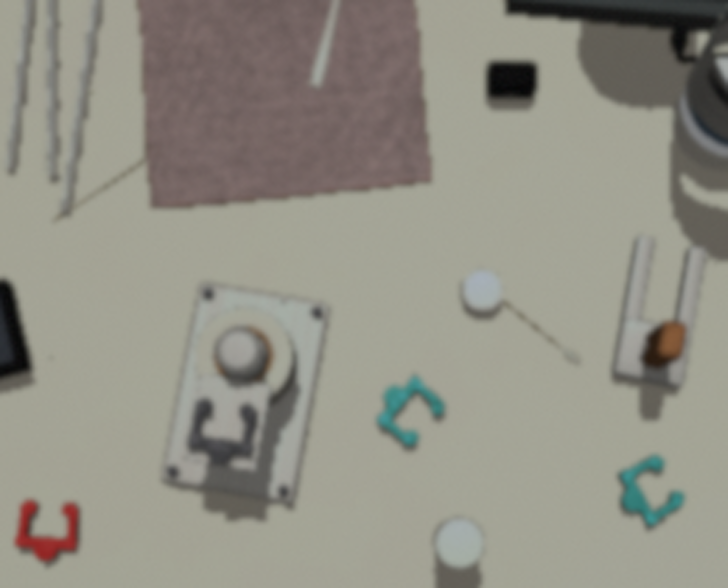

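```bash
python3 - <<'E'
import cv2
def z(src,x,y,w,h,f,out):
    a=cv2.imread(src)[y:y+h,x:x+w]; a=cv2.resize(a,None,fx=f,fy=f,interpolation=cv2.INTER_LANCZOS4)
    for i in range(0,w,10):
        cv2.putText(a,str(x+i),(i*f,8),0,.3,(0,0,255),1); cv2.line(a,(i*f,9),(i*f,14),(0,0,255),1)
    for i in range(0,h,10):
        cv2.putText(a,str(y+i),(0,i*f+4),0,.3,(0,0,255),1); cv2.line(a,(22,i*f),(28,i*f),(0,0,255),1)
    cv2.imwrite(out,a)
z("pics/top0.png",222,235,75,90,6,"pics/z1.png")
z("pics/top0.png",380,215,55,75,7,"pics/z2.png")
z("pics/scene0.png",250,255,105,85,6,"pics/z3.png")
z("pics/scene0.png",315,180,65,55,9,"pics/z4.png")
E
```

```text
(no output)
```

View pics/z1.png

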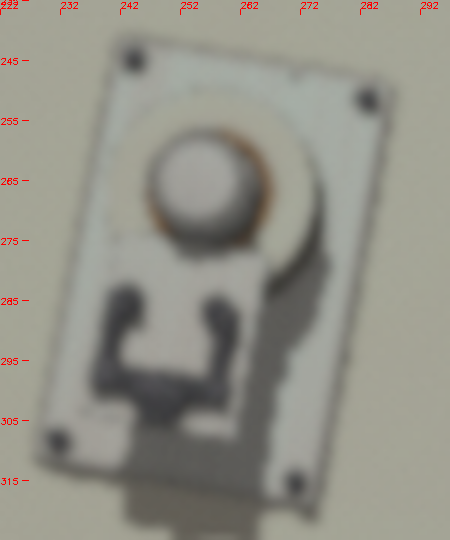

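View pics/z2.png

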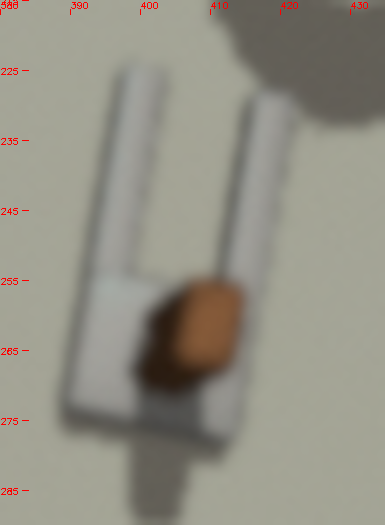

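View pics/z3.png

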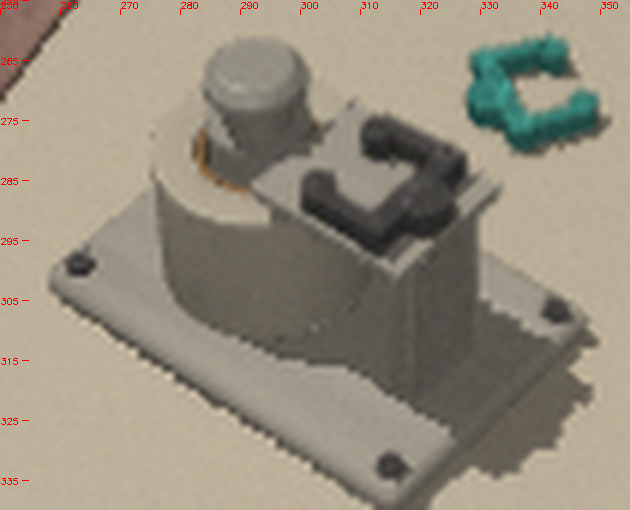

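View pics/z4.png

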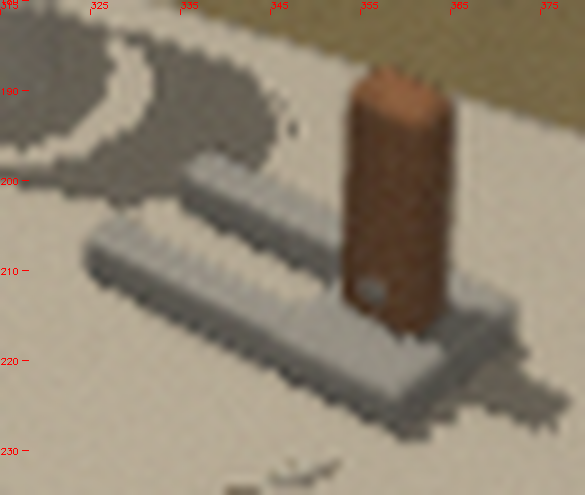

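```bash
cat > h.py <<'E'
import numpy as np
from scipy.optimize import least_squares
CAM={"scene":(492.916,316.3717,239.8111,-0.13040652,np.array([[-0.85398741,-0.32064849,0.40974388,0.2404821],[-0.51984756,0.55845207,-0.64644396,0.69072638],[-0.02154104,-0.76505936,-0.64359937,0.64789763]])),
"top":(483.53726,320.81282,238.94556,-0.03605556,np.array([[0.01690583,-0.98495757,0.1719674,0.5000761],[-0.99951454,-0.02114989,-0.02287718,0.11544517],[0.02617014,-0.17149715,-0.98483697,0.9083479]]))}
def proj(c,P):
    f,cx,cy,k,T=CAM[c]; p=(np.atleast_2d(P)-T[:,3])@T[:,:3]; s=p[:,:2]/p[:,2:]
    s=s*(1+k*(s**2).sum(1,keepdims=True)); return s*f+[cx,cy]
def tf(q,L,z0=0):
    L=np.atleast_2d(L)/1000.; c,s=np.cos(q[2]),np.sin(q[2])
    return np.c_[q[0]+c*L[:,0]-s*L[:,1],q[1]+s*L[:,0]+c*L[:,1],L[:,2]+z0]
def fit(obs,q0,z0=0,loss="soft_l1"):
    # obs: list (cam,local mm,pixel)
    def r(q): return np.concatenate([(proj(c,tf(q,l,z0))[0]-p) for c,l,p in obs])
    s=least_squares(r,q0,loss=loss,x_scale=[.01,.01,.1]); return s.x,r(s.x).reshape(-1,2)
def rays(c,uv,z):
    g=least_squares(lambda a:proj(c,[a[0],a[1],z])[0]-uv,[.45,0]); return g.x
E
cat > fit0.py <<'E'
from h import *
np.set_printoptions(precision=4,suppress=True)
S=[("top",(50,45,10),(241.7,241.7)),("top",(50,-45,10),(287.5,249.7)),("top",(-86,-45,10),(275,320)),("top",(-86,45,10),(228.3,310.8)),
("top",(0,0,90),(255.3,264.7)),("top",(-70,22,70),(235.3,304.2)),("top",(-70,-22,70),(261.5,307.8)),
("scene",(-70,22,70),(315,300.8)),("scene",(-70,-22,70),(333.3,285.5)),("scene",(0,0,90),(292.7,265.3)),("scene",(50,45,10),(258.3,302.2)),("scene",(-86,45,10),(315.5,338)),("scene",(-86,-45,10),(347.5,307.5))]
F=[("top",(77,24,14),(397.4,224.3)),("top",(77,12,14),(404,224.7)),("top",(77,-12,14),(415.4,228.1)),("top",(77,-24,14),(422.4,228.9)),("top",(-20,24,14),(389.7,272.4)),("top",(-20,-24,14),(413.1,277.1)),("top",(0,0,78),(410.3,261)),
("scene",(77,24,14),(325,206.7)),("scene",(77,12,14),(327.4,203.6)),("scene",(77,-12,14),(335.6,199.8)),("scene",(77,-24,14),(338.6,196.7)),("scene",(-20,24,14),(359.7,223.6)),("scene",(-20,-24,14),(372.2,213.3)),("scene",(0,0,78),(359.7,190.6))]
C=[("top",(8,13,9),(242.8,284.5)),("top",(8,-13,9),(258.7,286.7)),("top",(-18,20,9),(237.3,300.5)),("top",(-18,-20,9),(259.5,303))]
for n,o,z in(("stand",S,0),("fork",F,0),("clip",C,.07)):
    for sub in(o,[x for x in o if x[0]=="top"],[x for x in o if x[0]=="scene"]):
        if not sub: continue
        q,r=fit(sub,[.45,0,-.1],z)
        print(n,len(sub),q[:2],np.degrees(q[2]),"rms",np.sqrt((r**2).mean()))
    
E
python3 fit0.py
```

```text
stand 13 [0.5959 0.2071] -8.844572098912977 rms 0.9721561250969873
stand 7 [0.5958 0.207 ] -8.76279467806642 rms 0.9327607902795052
stand 6 [0.596  0.2071] -8.95635053293418 rms 1.0094634243111174
fork 14 [ 0.6086 -0.0602] -10.558779953478947 rms 0.6837068345733985
fork 7 [ 0.6092 -0.06  ] -10.6132845031753 rms 0.7008943304360269
fork 7 [ 0.6078 -0.0604] -10.646717299558146 rms 0.5562667794500069
clip 4 [0.5527 0.2154] -5.836251955169113 rms 0.5043778523244428
clip 4 [0.5527 0.2154] -5.836251955169113 rms 0.5043778523244428
```

```bash
cat >> h.py <<'E'
STAND=np.array([.5959,.2071,np.radians(-8.85)]); FORK=np.array([.6086,-.0602,np.radians(-10.6)])
GZ=.045
def R(yaw,sg=1):
    x=np.array([0,0,-1.]); y=sg*np.array([-np.sin(yaw),np.cos(yaw),0]); return np.c_[x,y,np.cross(x,y)]
def onst(xmm,z,dy=0):  # TCP with fork origin at stand x (mm)
    return tf(STAND,(xmm,dy,0))[0]*[1,1,0]+[0,0,z+GZ]
E
python3 - <<'E'
from rig import bot
from h import *
s=bot.sense(); print(np.round(s["ee_rot"],2),s["gripper_width"])
for sg in(1,-1):
    for n,p,y in(("fork",[*FORK[:2],GZ],FORK[2]),("forkup",[*FORK[:2],.25],FORK[2]),("pre",onst(-160,.0735),STAND[2]),("preup",onst(-160,.15),STAND[2]),("end",onst(-94,.0735),STAND[2])):
        j=bot.inverse_kinematics(np.array(p),R(y,sg)); print(sg,n,np.round(p,3),None if j is None else np.round(j,1))
print("mug",rays("top",(430,195),0),rays("top",(440,160),.1),bot.sense()["time_s"])
E
```

```text
[[-0.    0.42 -0.91]
 [ 0.   -0.91 -0.42]
 [-1.   -0.    0.  ]] 0.09415958589786647
1 fork [ 0.609 -0.06   0.045] [ 30.   37.2 -37.2  99.7  27.4  52.5  60.8]
1 forkup [ 0.609 -0.06   0.25 ] [ 31.6  23.9 -38.9  89.2  15.5  72.4  69.8]
1 pre [0.438 0.232 0.118] [ 17.3  26.6 -59.9 113.   27.7  56.2  25.1]
1 preup [0.438 0.232 0.195] [ 24.1  21.9 -67.2 108.5  22.4  64.5  29.5]
1 end [0.503 0.222 0.118] [ 19.8  34.7 -62.4 105.6  35.   61.6  25. ]
-1 fork [ 0.609 -0.06   0.045] [  10.2   32.3   -9.9  100.5    7.1   47.9 -103.5]
-1 forkup [ 0.609 -0.06   0.25 ] [  15.5   20.5  -16.6   89.7    6.1   70.7 -102.8]
-1 pre [0.438 0.232 0.118] [  13.1   24.   -53.9  113.1   23.8   54.6 -151.4]
-1 preup [0.438 0.232 0.195] [  19.6   18.9  -60.5  108.6   18.4   63.1 -146.9]
-1 end [0.503 0.222 0.118] [   6.1   26.1  -41.7  106.    20.7   55.7 -143.4]
mug [ 0.75043361 -0.11759376] [ 0.78714338 -0.11130908] 1.5
```

```bash
python3 - <<'E'
from rig import bot
from h import *
import cv2
bot.move_to(np.array([*FORK[:2],.18]),R(FORK[2]))
print(bot.sense()["time_s"])
bot.servo_line(np.array([*FORK[:2],GZ]),speed=.1,contact_N=8)
s=bot.sense();print(s["time_s"],s["ee_pos"],s["joint_pos"])
for c in("scene","top"): cv2.imwrite(f"pics/{c}1.png",bot.camera(c)["image"][:,:,::-1])
a=cv2.imread("pics/scene1.png")[140:260,290:430]; b=cv2.imread("pics/top1.png")[190:310,350:470]
cv2.imwrite("pics/g1.png",np.hstack([cv2.resize(a,(420,360)),cv2.resize(b,(360,360))]))
E
```

```text
3.7083
5.2083 [ 0.60897561 -0.06022723  0.04557377] [ 28.07811244  36.31454835 -34.35663341  99.78295147  25.20520958
  51.73205688  62.39396777]
```

View pics/g1.png

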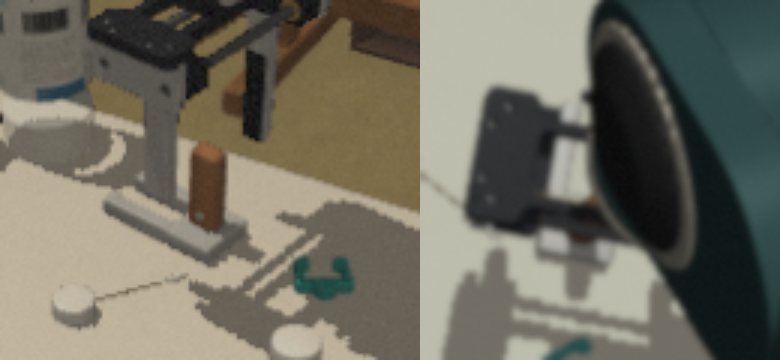

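```bash
python3 - <<'E'
from rig import bot
from h import *
for l in[(0,47,26),(0,-47,26),(0,47,80),(0,-47,80),(0,0,78),(0,0,26)]:
    p=proj("scene",tf(FORK,l))[0]; print(l,p,(p-[290,140])*3)
s=bot.sense();print(s["ee_rot"],s["ft_force"])
E
```

```text
(0, 47, 26) [344.65289288 220.99942858] [163.95867864 242.99828574]
(0, -47, 26) [372.25226315 200.65999697] [246.75678946 181.97999091]
(0, 47, 80) [345.05306442 199.49366503] [165.15919325 178.48099508]
(0, -47, 80) [373.51550907 179.65177807] [250.54652721 118.9553342 ]
(0, 0, 78) [359.65005601 190.1044139 ] [208.95016804 150.3132417 ]
(0, 0, 26) [358.82287314 210.55714792] [206.46861943 211.67144376]
[[ 7.56032949e-04  1.84041218e-01  9.82918236e-01]
 [-2.18483713e-04  9.82918524e-01 -1.84041103e-01]
 [-9.99999690e-01 -7.56104871e-05  7.83328799e-04]] [-0.75570471 -0.5745417   0.10061654]
```

View pics/scene1.png

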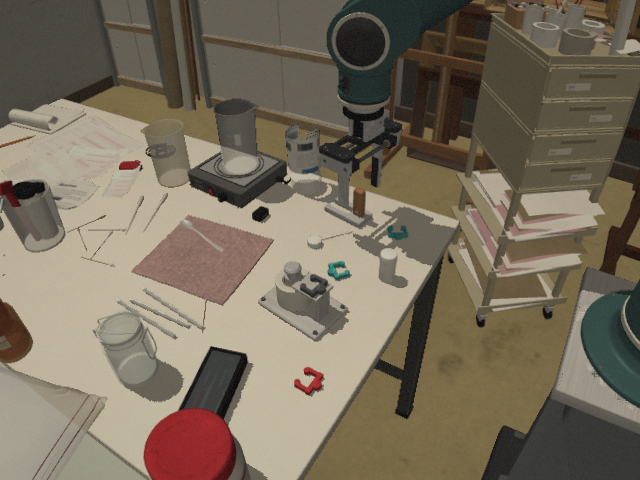

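```bash
python3 - <<'E'
from rig import bot
from h import *
import cv2
print(bot.finger_overhang)
s=bot.sense(); print(s["ee_pos"])
b=cv2.imread("pics/top1.png")[190:290,350:450]; f=6
b=cv2.resize(b,None,fx=f,fy=f,interpolation=cv2.INTER_CUBIC)
for l,c in[((0,47,26),(0,0,255)),((0,47,80),(0,255,0)),((0,47,123),(255,0,0)),((0,-47,123),(255,0,0)),((0,59,123),(255,0,255)),((0,0,78),(0,255,255))]:
    p=(proj("top",tf(FORK,l))[0]-[350,190])*f; cv2.circle(b,tuple(int(v) for v in p),5,c,2)
a=cv2.imread("pics/scene1.png")[110:240,310:410]; f=5
a=cv2.resize(a,None,fx=f,fy=f,interpolation=cv2.INTER_CUBIC)
for l,c in[((0,47,26),(0,0,255)),((0,-47,26),(0,0,255)),((0,47,80),(0,255,0)),((0,47,123),(255,0,0)),((0,-47,123),(255,0,0)),((0,0,78),(0,255,255))]:
    p=(proj("scene",tf(FORK,l))[0]-[310,110])*f; cv2.circle(a,tuple(int(v) for v in p),5,c,2)
cv2.imwrite("pics/g2.png",b);cv2.imwrite("pics/g3.png",a[:600])
E
```

```text
0.019
[ 0.60887798 -0.06028094  0.04551704]
```

View pics/g2.png

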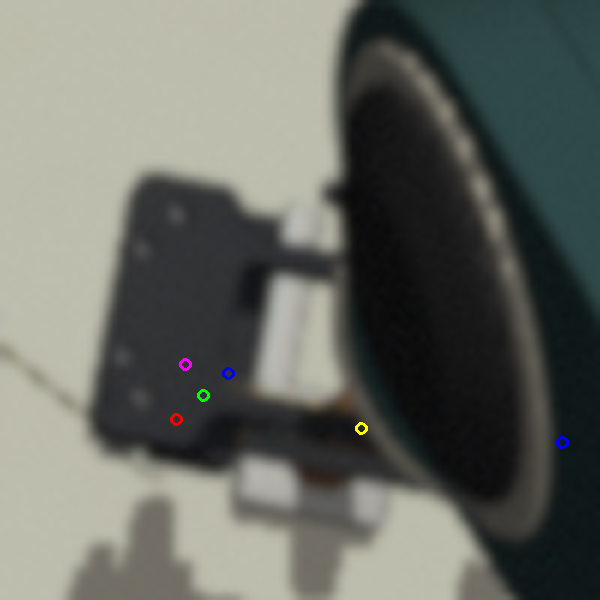

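View pics/g3.png

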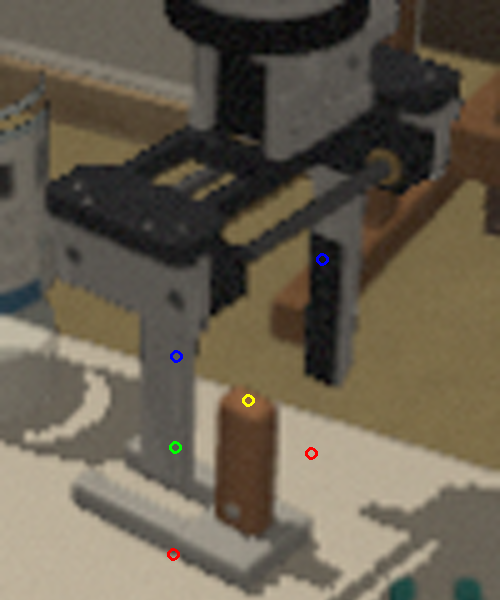

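```bash
python3 - <<'E'
from rig import bot
from h import *
import cv2
s=bot.sense(); print(s["time_s"],s["ee_pos"],s["gripper_width"])
im=bot.camera("scene")["image"][:,:,::-1]; cv2.imwrite("pics/scene2.png",im)
a=im[110:230,310:410]; f=5
a=cv2.resize(a,None,fx=f,fy=f,interpolation=cv2.INTER_CUBIC)
for d,col in((0,(0,0,255)),(.038,(0,255,0))):
  for y in(-47,47,-60,60):
   for x in(-8,8):
    p=(proj("scene",tf(FORK,(x,y,26),d))[0]-[310,110])*f; cv2.circle(a,tuple(int(v) for v in p),3,col,1)
cv2.imwrite("pics/g4.png",a)
E
```

```text
5.3083 [ 0.60887798 -0.06028094  0.04551704] 0.0940705163262576
```

View pics/g4.png

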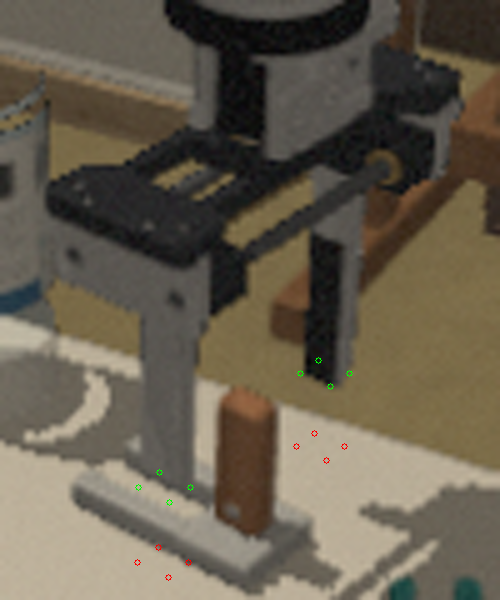

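```bash
python3 - <<'E'
from h import *
def tri(t,s):
    r=least_squares(lambda P:np.r_[proj("top",P)[0]-t,proj("scene",P)[0]-s],[.6,0,.1]); return r.x, np.abs(r.fun).max()
T=lambda x,y:np.array([350+x/6,190+y/6]); S=lambda x,y:np.array([310+x/5,110+y/5])
for t,s in(((175,213),(110,175)),((140,248),(85,188)),((120,355),(150,220)),((140,397),(180,228))):
    P,e=tri(T(*t),S(*s)); d=P[:2]-FORK[:2]; c,sn=np.cos(FORK[2]),np.sin(FORK[2])
    print(P,e,"local",np.round([c*d[0]+sn*d[1],-sn*d[0]+c*d[1]],4))
# start check
for z in(.168,.206):
    for y in(-.047,.047):
        yy=np.array([.42,-.91]); print(z,y,proj("scene",[.26+yy[0]*y,-.568+yy[1]*y,z]))
E
python3 -c "
import cv2
a=cv2.imread('pics/scene0.png')[0:110,560:640];cv2.imwrite('pics/st.png',cv2.resize(a,None,fx=5,fy=5,interpolation=2))"
```

```text
[0.64008644 0.01114684 0.20913098] 3.7345961352273207 local [0.0178 0.0759]
[0.63560689 0.0220269  0.20938281] 0.36416654361801193 local [0.0114 0.0858]
[0.6084081  0.02614643 0.20628165] 0.4735192286167944 local [-0.0161  0.0848]
[0.59877324 0.02091481 0.20310159] 0.27100847012684426 local [-0.0246  0.0779]
0.168 -0.047 [[589.64363832 107.20957707]]
0.168 0.047 [[577.54674647  91.01006435]]
0.206 -0.047 [[594.17022304  92.25788136]]
0.206 0.047 [[581.54177639  76.73106312]]
```

View pics/st.png

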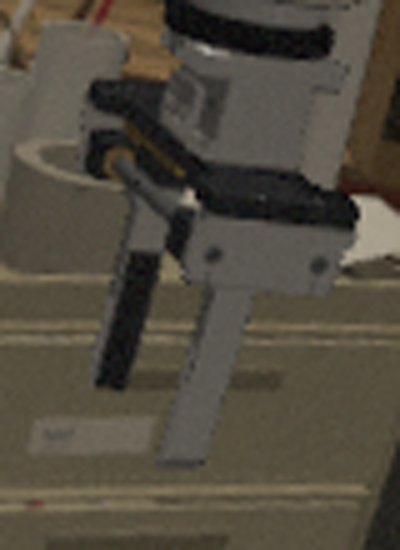

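The camera shows the fingertips about 38 mm higher than the stated overhang implies, both at the start and now. I'll go lower, with contact sensing on, and look again before gripping.

```bash
sed -i 's/^GZ=.*/GZ=.008/' h.py; python3 - <<'E'
from rig import bot
from h import *
import cv2
print(bot.servo_line(np.array([*FORK[:2],GZ]),speed=.06,contact_N=6))
s=bot.sense(); print(s["time_s"],s["ee_pos"],s["ft_force"])
im=bot.camera("scene")["image"][:,:,::-1]
a=im[120:240,310:410]; f=5
cv2.imwrite("pics/g5.png",cv2.resize(a,None,fx=f,fy=f,interpolation=cv2.INTER_CUBIC))
E
```

```text
False
6.125 [ 0.60875084 -0.06010841  0.00814486] [ 0.49116078 -0.17183727 -0.77490687]
```

View pics/g5.png

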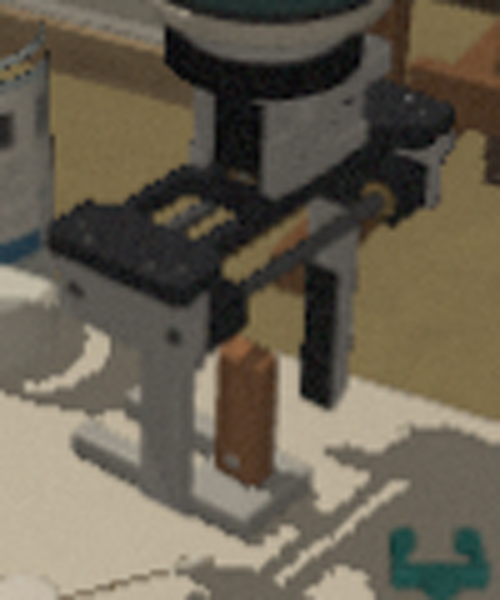

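```bash
python3 - <<'E'
from rig import bot
from h import *
import cv2
bot.close(); s=bot.sense(); print(s["time_s"],s["gripper_width"],s["ee_pos"],s["ft_force"])
p=s["ee_pos"].copy() if hasattr(s["ee_pos"],"copy") else np.array(s["ee_pos"])
p=np.array(p); p[2]+=.12
bot.servo_line(p,speed=.15)
s=bot.sense(); print(s["time_s"],s["gripper_width"],s["ee_pos"],s["ft_force"])
try:
    bot.move_to(onst(-165,.11),R(STAND[2]))
except bot.PlanningError as e: print(e)
s=bot.sense(); print(s["time_s"],s["gripper_width"],s["ee_pos"],s["joint_pos"])
for c in("scene","top"): cv2.imwrite(f"pics/{c}3.png",bot.camera(c)["image"][:,:,::-1])
E
```

```text
7.35 0.015578976527217953 [ 0.60857494 -0.06030442  0.00798335] [-0.38545904 -0.5157766   0.05339763]
8.3 0.01592165869970477 [ 0.60801931 -0.06039247  0.12705533] [-0.06424931 -0.37303231 -2.25051862]
9.5917 0.015595765008080596 [0.4337012  0.23164632 0.11788995] [  7.66249333  21.19428614 -46.72143873 113.75219586  19.25826698
  52.96438287  32.12608925]
```

View pics/scene3.png

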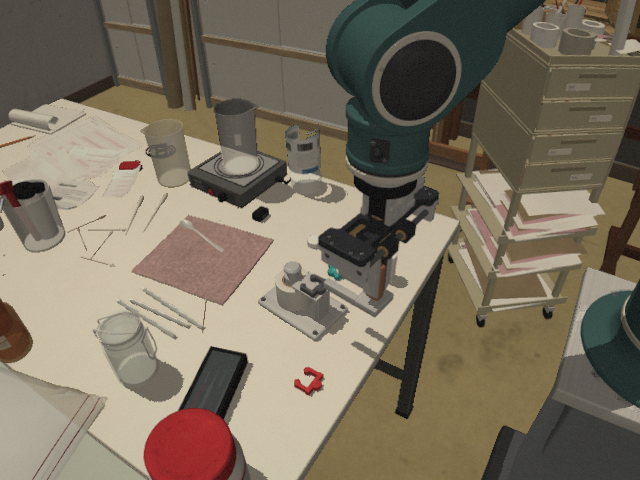

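View pics/top3.png

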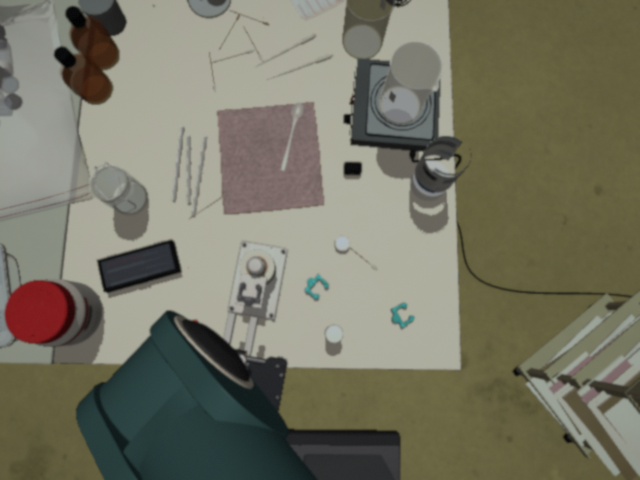

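```bash
cat >> h.py <<'E'
import cv2
FP=[(77,24,14),(77,12,14),(77,-12,14),(77,-24,14),(20,12,14),(20,-12,14),(-20,24,14),(-20,-24,14),(0,0,78),(77,24,0),(-20,24,0),(-20,-24,0)]
CP=[(8,13,9),(8,-13,9),(-18,20,9),(-18,-20,9),(-26,0,9),(0,0,9)]
def view(src,cam,x,y,w,h,f,out,ee,rot,extra=[]):
    a=cv2.imread(src)[y:y+h,x:x+w]; a=cv2.resize(a,None,fx=f,fy=f,interpolation=cv2.INTER_CUBIC)
    yaw=np.arctan2(-rot[0][1],rot[1][1]); q=[ee[0],ee[1],yaw]
    for l in FP:
        p=(proj(cam,tf(q,l,ee[2]-GZ))[0]-[x,y])*f; cv2.circle(a,tuple(int(v) for v in p),2,(0,0,255),-1)
    for l in [(0,0,90),(-70,22,70),(-70,-22,70)]+extra:
        p=(proj(cam,tf(STAND,l))[0]-[x,y])*f; cv2.circle(a,tuple(int(v) for v in p),2,(0,255,0),-1)
    cv2.imwrite(out,a)
E
python3 - <<'E'
from rig import bot
from h import *
s=bot.sense(); print(s["time_s"],s["ee_rot"])
view("pics/scene3.png","scene",250,250,150,80,5,"pics/v1.png",s["ee_pos"],s["ee_rot"])
view("pics/top3.png","top",205,240,95,120,5,"pics/v2.png",s["ee_pos"],s["ee_rot"])
E
```

```text
9.6917 [[-7.85557136e-05  1.55694013e-01  9.87805329e-01]
 [ 1.69606508e-05  9.87805332e-01 -1.55694012e-01]
 [-9.99999997e-01  4.52316704e-06 -8.02384246e-05]]
```

View pics/v1.png

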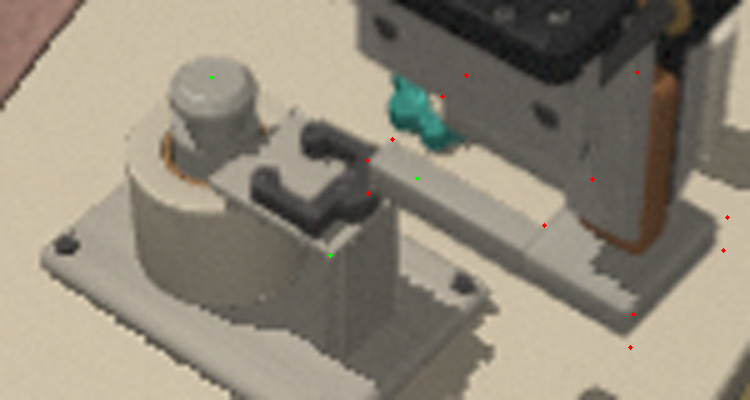

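View pics/v2.png

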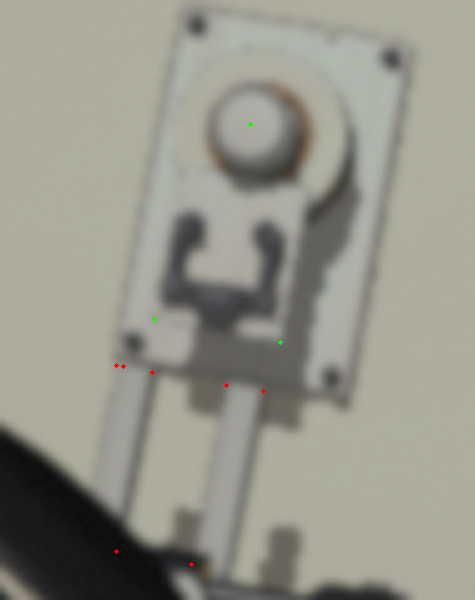

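```bash
python3 - <<'E'
from rig import bot
from h import *
bot.servo_line(onst(-160,.073),speed=.1,rot=R(STAND[2]),contact_N=6)
s=bot.sense(); print(s["time_s"],s["ee_pos"],s["ft_force"],s["gripper_width"])
for c in("scene","top"): cv2.imwrite(f"pics/{c}4.png",bot.camera(c)["image"][:,:,::-1])
view("pics/scene4.png","scene",250,250,150,100,5,"pics/v3.png",s["ee_pos"],s["ee_rot"])
view("pics/top4.png","top",205,240,95,120,5,"pics/v4.png",s["ee_pos"],s["ee_rot"])
E
```

```text
10.2167 [0.43767506 0.23186225 0.08091062] [ 0.05708101 -0.45796357 -1.46973231] 0.015884714115528564
```

View pics/v3.png

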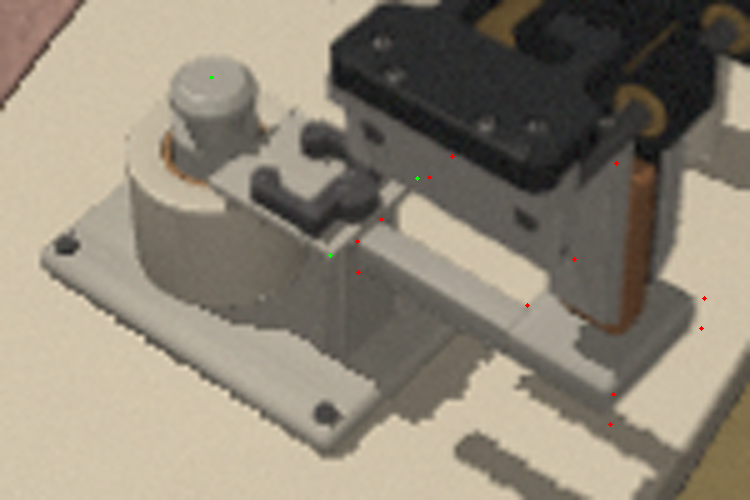

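View pics/v4.png

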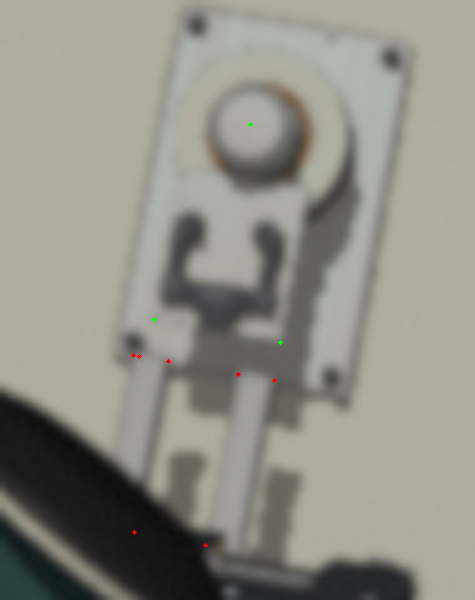

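```bash
python3 - <<'E'
from rig import bot
from h import *
print(bot.servo_line(onst(-118,.073),speed=.06,rot=R(STAND[2]),contact_N=12))
s=bot.sense(); print(s["time_s"],s["ee_pos"],s["ft_force"],s["gripper_width"])
for c in("scene","top"): cv2.imwrite(f"pics/{c}5.png",bot.camera(c)["image"][:,:,::-1])
view("pics/scene5.png","scene",250,250,150,100,5,"pics/v5.png",s["ee_pos"],s["ee_rot"])
view("pics/top5.png","top",205,240,95,120,5,"pics/v6.png",s["ee_pos"],s["ee_rot"])
E
```

```text
False
11.1667 [0.47898355 0.22535926 0.08092047] [-0.44773718  0.67352114 -2.60400584] 0.016092637079327732
```

View pics/v5.png

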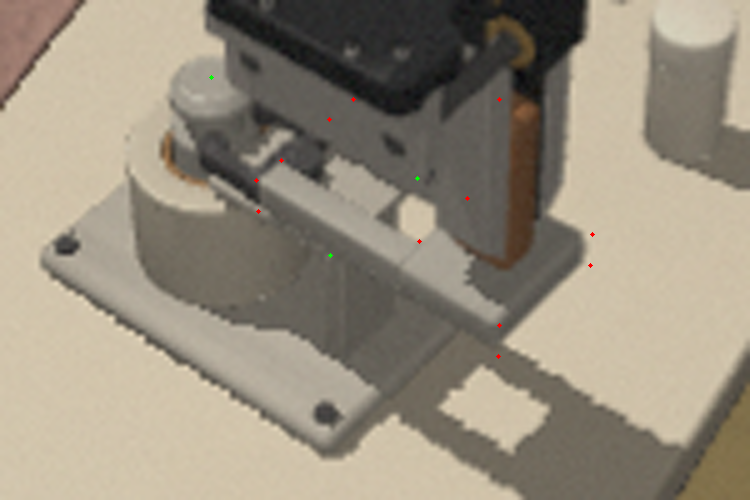

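View pics/v6.png

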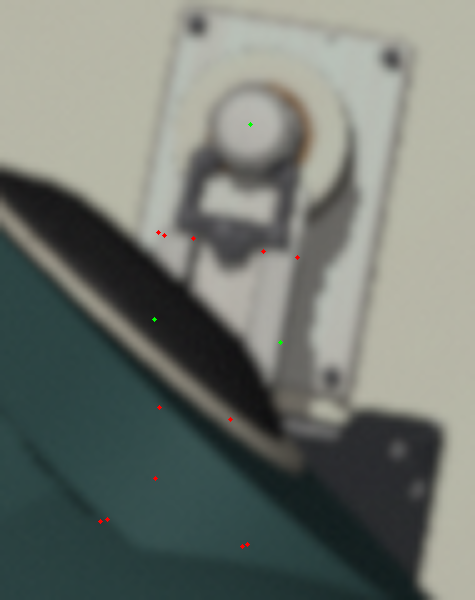

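```bash
python3 - <<'E'
from rig import bot
from h import *
for x,cn in((-104,20),(-94,20)):
    print(bot.servo_line(onst(x,.073),speed=.03,rot=R(STAND[2]),contact_N=cn))
    s=bot.sense(); d=s["ee_pos"][:2]-STAND[:2]; print(s["time_s"],"st x",1000*(np.cos(STAND[2])*d[0]+np.sin(STAND[2])*d[1]),s["ee_pos"][2],s["ft_force"],s["gripper_width"])
for c in("scene","top"): cv2.imwrite(f"pics/{c}6.png",bot.camera(c)["image"][:,:,::-1])
view("pics/scene6.png","scene",250,250,150,100,5,"pics/v7.png",s["ee_pos"],s["ee_rot"])
view("pics/top6.png","top",205,240,95,120,5,"pics/v8.png",s["ee_pos"],s["ee_rot"])
E
```

```text
False
11.8833 st x -103.73843551400626 0.08100545611394347 [-0.01562814  0.5984119  -0.84281238] 0.015793561334181694
False
12.3667 st x -95.35101399474999 0.0805759839497395 [-11.44475176   1.15584431   1.33164866] 0.01546951777361634
```

View pics/v7.png

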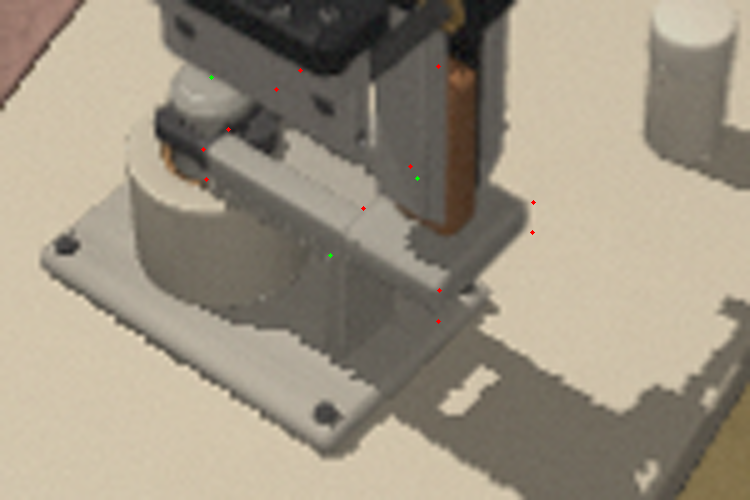

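View pics/v8.png

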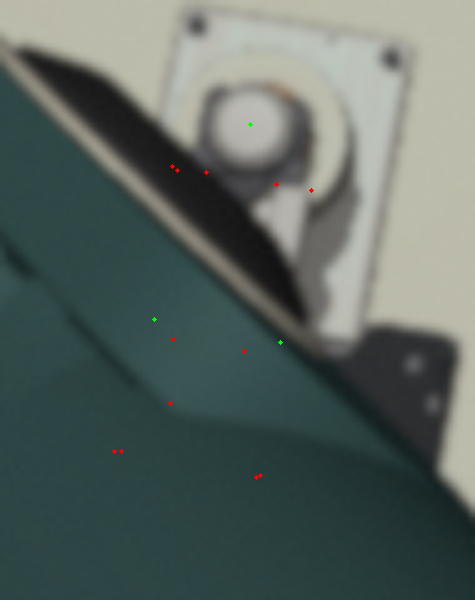

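```bash
python3 - <<'E'
from rig import bot
from h import *
print(bot.servo_line(onst(-92,.073),speed=.02,rot=R(STAND[2]),contact_N=10))
s=bot.sense(); d=s["ee_pos"][:2]-STAND[:2]; print(s["time_s"],"st x",1000*(np.cos(STAND[2])*d[0]+np.sin(STAND[2])*d[1]),s["ee_pos"][2],s["ft_force"],s["gripper_width"])
# back off straight
bot.servo_line(onst(-155,.075),speed=.1,rot=R(STAND[2]))
s=bot.sense(); print(s["time_s"],s["ft_force"])
for c in("scene","top"): cv2.imwrite(f"pics/{c}7.png",bot.camera(c)["image"][:,:,::-1])
H=[(8,13,79),(8,-13,79),(-18,20,79),(-18,-20,79)]
view("pics/scene7.png","scene",250,250,150,100,5,"pics/v9.png",s["ee_pos"],s["ee_rot"],H)
view("pics/top7.png","top",205,240,95,120,5,"pics/v10.png",s["ee_pos"],s["ee_rot"],H)
E
```

```text
False
12.7167 st x -94.39133548082435 0.08039715942181413 [-17.69262531   1.66695604   4.16657339] 0.01583994156139724
13.5 [ 0.35720123  0.2266521  -2.95277327]
```

View pics/v9.png

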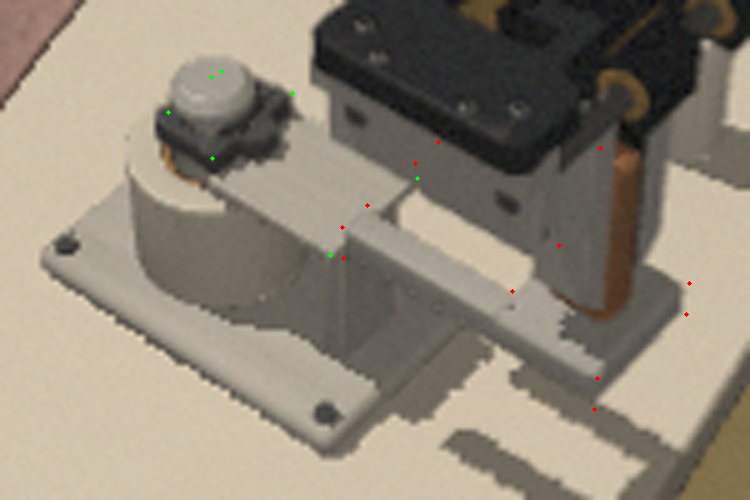

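View pics/v10.png

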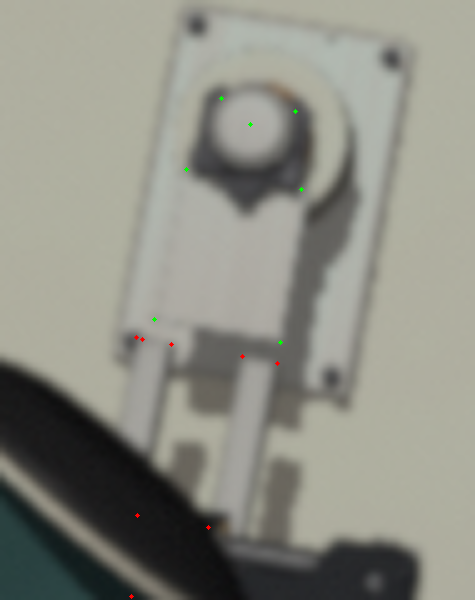

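```bash
python3 - <<'E'
from rig import bot
from h import *
bot.servo_line(onst(-160,.14),speed=.15,rot=R(STAND[2]))
bot.move_to(np.array([*FORK[:2],GZ+.12]),R(FORK[2]))
bot.servo_line(np.array([*FORK[:2],GZ+.015]),speed=.12)
s=bot.sense(); print(s["time_s"],s["ee_pos"],s["ft_force"])
print(bot.servo_line(np.array([*FORK[:2],GZ-.003]),speed=.015,contact_N=4))
s=bot.sense(); print(s["time_s"],s["ee_pos"],s["ft_force"],s["wrist_torque"])
cv2.imwrite("pics/scene8.png",bot.camera("scene")["image"][:,:,::-1])
view("pics/scene8.png","scene",310,120,100,120,5,"pics/v11.png",[*FORK[:2],GZ],R(FORK[2]))
E
```

```text
16.4917 [ 0.60910514 -0.06014367  0.0237577 ] [ 0.3825694   0.13606322 -1.62860957]
True
17.3917 [ 0.60832687 -0.06017048  0.00821355] [-0.98261078  0.27719492  3.55133711] [ 0.04120493 -0.19897664 -0.00684017]
```

View pics/v11.png

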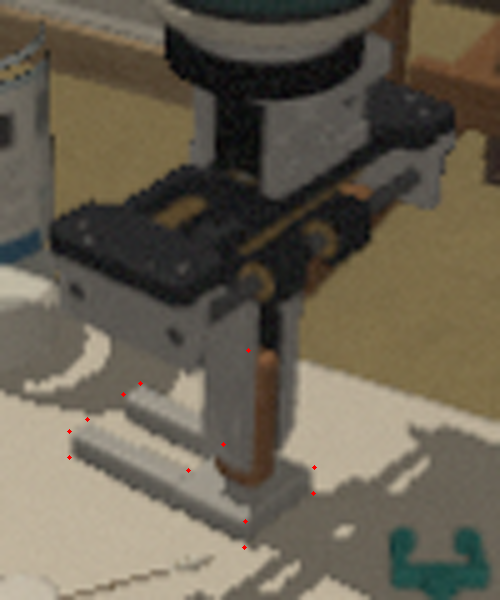

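```bash
python3 - <<'E'
from rig import bot
from h import *
bot.let_go()
s=bot.sense(); print(s["time_s"],s["gripper_width"])
p=np.array(s["ee_pos"]); p[2]=.2
bot.servo_line(p,speed=.12)
bot.move_to(np.array([.42,-.3,.25]),R(FORK[2]))
print(bot.sense()["time_s"])
for c in("scene","top"): cv2.imwrite(f"pics/{c}9.png",bot.camera(c)["image"][:,:,::-1])
view("pics/scene9.png","scene",310,170,90,65,6,"pics/v12.png",[*FORK[:2],GZ],R(FORK[2]))
E
```

```text
18.7 0.0935492104789227
21.625
```

View pics/v12.png

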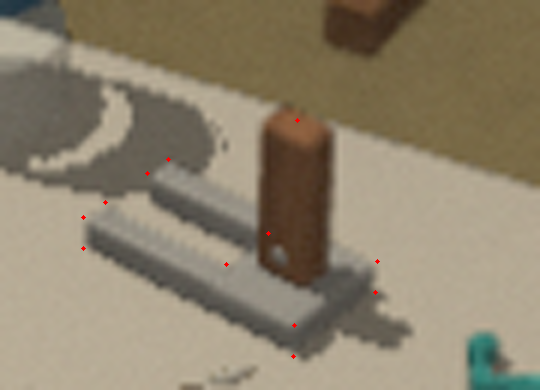

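View pics/scene9.png

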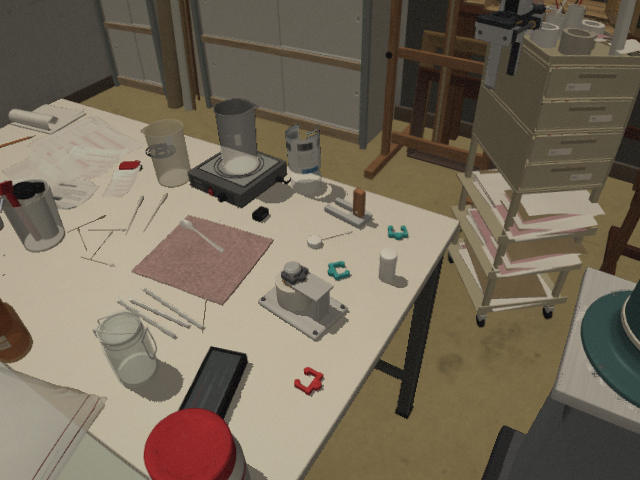

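View pics/top9.png

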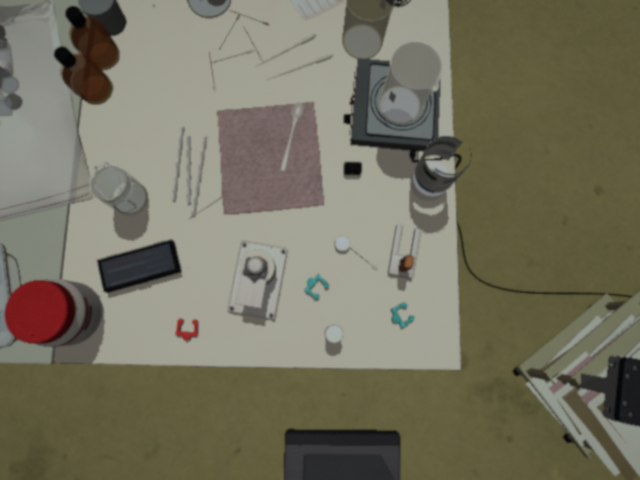

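```bash
python3 - <<'E'
from h import *
view("pics/top9.png","top",225,245,60,60,9,"pics/v13.png",[0.6,-.3,0],R(0),[(8,13,79),(8,-13,79),(-18,20,79),(-18,-20,79),(-26,0,79)])
E
```

```text
(no output)
```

View pics/v13.png

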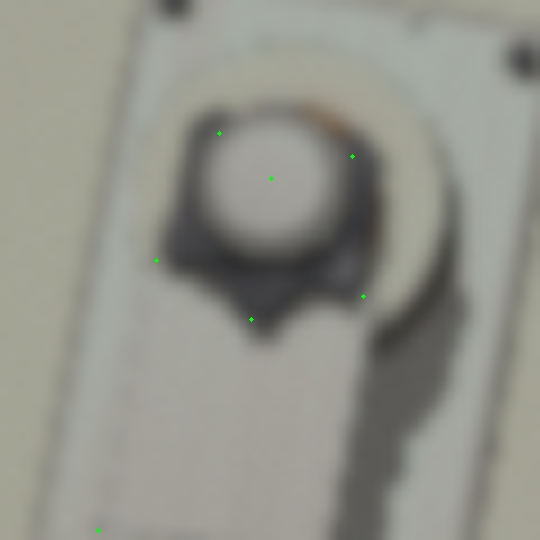

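```bash
python3 -c "
from rig import bot
bot.dwell(.3); print(bot.sense()['time_s']); bot.sign_off()"
```

```text
22.025
the job is handed in; nothing more can be done
```

The clip is home in the spindle groove and the fork is back on the table, upright at its original spot and released. I handed the job in at 22.0 s of the 51 s.

- **Push:** The tines moved the clip along the tongue without the gripper touching it. It stopped hard, with the wrist reading about 18 N. The handle was then about 94.4 mm behind the spindle axis, against about 95 mm expected when the clip is home.
- **Clip check:** In the final top picture the clip's back corners and lugs lie within about 1 to 2 pixels of where they should be at home. The tail tip looked about 2 pixels (3.5 mm) further back. I put that down to viewing angle, because the corners and the hard stop agree with home.
- **Fork check:** It touched the table at a height within 0.2 mm of the one at which it was gripped. It stands flat in the last picture.
- **Other things:** The bystanders look unmoved in the last pictures.
- **Discrepancy:** The pictures showed the fingertips about 38 mm higher than the stated 19 mm overhang implies, both at the start and above the fork. I gripped 37 mm lower than first planned to allow for this, and the grasp held.

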